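# Close and bar the ring case

### The job

Close up the ring display case for the night. Push its raised glass lid past upright and let it fall shut under its own weight, without touching it on the way down; once it is shut, swing the long steel locking bar round across the lid until it is fully home against its stop post, keeping clear of the lamp above and of the other goods.

Things in the scene. Friction and masses are not known exactly. Their poses are not given: they have to be found in the camera images.
- case: Fixed black ring case on a plywood board. Origin on the table; case x points away from the robot at yaw 0, y left, z up. Board 12 mm thick, x -105 to 130 mm, y -175 to 175 mm. Case 155 mm deep (x -77.5 to 77.5), 220 mm wide (y -110 to 110), rim 67 mm above the table; the lid hinges on its near (-x) rim.
- hinge_line (a point): Middle of the lid's hinge axis, at case (-77.5, 0, 68) mm; the axis runs along case y.
- lid_swing (a joint): Lid angle in rad: 0 shut and level, 1.571 upright, 1.95 (as it starts) leaning back towards the robot against its check. About 0.45 kg, damped hinges, well under 3 N at the free edge to move. Falls back open while above 1.571; falls shut in some 2 s once clearly below it (1.35 is enough).
- lid: Glass lid in a black frame: 155 mm from hinge to free edge, 220 mm wide, frame 12 mm thick, 16 mm wide, glass 2 mm below its outer face. Origin on the hinge axis at mid-width; x runs to the free edge, z out of the outer face (at z = 12 mm), which faces the robot and slightly down when open, and is 80 mm above the table when shut.
- lid_edge (a point): Middle of the lid's free edge, on the outer face.
- pivot (a point): Foot of the bar's pivot pin, at case (75, -128, 87) mm, beside the front right corner; the pin is vertical.
- bar (a joint): Locking bar angle in rad about its vertical pin: 0 pointing along case -x beside the case's right side; grows clockwise seen from above as the free end swings across the lid; below 0 it points away from the case. 1.571: along the lid's front rail, against the stop post (end of travel). Starts at -0.35 to -0.02; stays where left; about 1 N at the free end moves it.
- bar_end (a point): Top centre of the black knob (22 mm across, 24 mm tall, top 136 mm above the table) on the bar's free end, 232 mm from the pin. The bar is a steel strip on edge, 10 mm thick, ending 245 mm from the pin, lower edge 88 mm and upper edge 112 mm above the table: 8 mm over the shut lid.
- lamp: Fixed strip lamp over the case's front; origin and axes as the case. Head: a bar along y, 330 mm long, 30 mm wide, centred at x 55 mm, 283 to 305 mm above the table, on 12 mm posts at (110, +-150) mm. An upright gripper does not fit under it where the bar ends its swing; one leaning back towards the robot by 25 to 45 degrees does.
- bottle: Bystander: amber glass bottle, 62 mm across, 190 mm tall, origin under its centre.
- tin: Bystander: round blue tin with a white top, 80 mm across, 75 mm tall, origin under its centre.
- casket: Bystander: wooden box, 94 x 134 x 69 mm, origin under its centre.
- stop_post (a point): Top centre of the bar's stop: a round steel post, 14 mm thick, at the case's front left corner, case (87.5, 105) mm, top 115 mm above the table.

How it is judged:
On the way, in this order (a step that is already met when the one before it is completed fails the run):
1. the lid has fallen shut, the bar still off it (value of joint lid_swing below 0.05 rad and value of joint bar below 0.3 rad), for 0.2 s.
2. the bar is swung across the lid, home against its stop post (value of joint bar above 1.51 rad), for 0.2 s.
At the end, for the whole second after the job is handed in: The lid is shut (within 0.05 rad), the bar lies across it within 0.06 rad of its stop (about 14 mm at the free end), both at rest (value of joint lid_swing below 0.05 rad and value of joint bar above 1.51 rad and velocity of joint bar between -0.05 and 0.05 rad/s and velocity of joint lid_swing below 0.05 rad/s); the robot touches nothing.
It fails at once if the lid is touched on its way down (pressed or carried between 0.9 and 0.1 rad) (value of joint lid_swing between 0.1 and 0.9 rad and contact force between any of the fingers, the arm and lid above 1 N).
It fails at once if the bar is swung over the case while the lid is still up (value of joint bar above 0.3 rad and value of joint lid_swing above 0.1 rad).
It fails at once if the lamp is knocked (contact force between any of the arm, the fingers and lamp above 3 N).
It fails at once if the bottle, the tin or the wooden box is pushed away or knocked over (distance of any of bottle, tin, casket from where it was at the start of the episode above 0.03 m or angle between any of bottle, tin, casket's own z axis and vertical above 0.5 rad).
It also fails if it takes over 48 s, if anything falls off the work surface, if the arm or the gripper's body presses on something with over 40 N, if the wrist force passes 120 N, or if a joint passes its speed limit or range.

### The arm

A 7-joint arm with a two-finger parallel gripper is mounted at the origin on the work surface. World frame = base frame: x ahead of the robot, y to its left, z up, the work surface at z = 0. Lengths are in m, angles in rad, forces in N, time in s.
With the tool pointing down it reaches from about 0.425 to 0.875 m from the base axis. Payload 4.7 kg.
Tool frame: the origin (TCP) lies at the very end of the fingers, on their centre line; the grasp point (between the pads) lies 19 mm behind it (ctrl.grasp_offset is the distance from the TCP to the grasp point, in m); z points along the fingers, y is the direction in which the jaws open and shut (so a half turn about z gives the same grasp; the last joint's range is limited). The gripper opens to 87 mm and grips with 3 to 60 N. Pads are 19 mm wide; open, the fingers measure 117 mm over their backs; the gripper's body (75 mm by 190 mm) begins 51 mm behind the grasp point.
Start: joints at [1.339, 0.321, -0.07, 1.45, 0.023, 1.371, -0.057], TCP at [0.158, -0.63, 0.223] pointing down, gripper open.
Joint ranges: [-2.86, 2.86], [-0.3, 2.09], [-1.38, 1.24], [0.06, 2.45], [-1.56, 4.7], [0.09, 2.05], [-2.69, 2.69]. Speed limits (rad/s): [2.57, 2.57, 3.14, 3.14, 3.14, 3.14, 3.14].

### API

Orientations are given as a rotation vector (axis times angle).
In Python, from bench import ctrl gives the robot as it stands.
- The arm moves only by the shell command python3 -m creep 'ROWS' [FORCE]. ROWS is JSON, a list that holds one entry, the list of rows, each a list of 7 numbers: the opening, from 0 (shut) to 1 (fully open), then the shift along the tool's x, y, z in mm, then the turn, a rotation vector about the tool's x, y, z in rad. In form: [[[grip, dx, dy, dz, rx, ry, rz], ...]]. A call has 1 to 5 rows; each row is the pose to reach, as a shift and turn from the pose commanded when the call began, along the tool's axes at that moment; what a row does not reach only later rows make up. A row lasts 1/10 s, in which the tool goes at most 50 mm and 8.59 degrees, less where a joint would pass 70% of its speed; a pose out of reach is approached as far as the arm can. A call with a gripper value outside its range is refused whole. The fingers move at their own pace and stop on an object; FORCE is the grip in N (left out, the last holds). Time passes only in rows, so rows that repeat a pose let the fingers close. It gives the time, the measured TCP pose, the force and the opening at its end, in the units of the state.
- ctrl.get_state(): the state, without advancing time (a new reading comes with each control period).
- ctrl.get_image(name): name is "side" or "top" or "wrist"; returns the picture (384x512x3 uint8, red, green, blue); there is no depth.
- ctrl.camera_params(name): a dict with "K" (3x3 intrinsics, pixels), "k1" (the pictures are not rectified: a ray, as slopes to the right and down, at radius r is drawn at 1 + k1 r^2 times it, then the intrinsics apply), "pose" (4x4, takes a point from camera to world coordinates). Camera axes: x right, y down, z forward; pixel columns grow to the right and rows downward; lengths in m; the calibration is good to about 2 mm. A picture is of the moment at which its call begins: read the wrist's pose just before it. camera_params takes no time and is no camera call; for the wrist camera it gives the pose at the moment of the call.
- ctrl.close_job(): hands the job in, once; it reports no verdict.
The state is a dict: "time": time; "joint_positions": joint angles; "qd": joint speeds; "joint_torque": joint torques, N m; "position": TCP position; "tool_rot": TCP orientation; "ft_force": force on the tool from outside, world axes, zero at the start; "torque": the same for the moment, N m; "grip_width": opening from 0.0 (shut) to 1.0 (fully open).
Only numpy, scipy, OpenCV 4.12 (cv2) and the standard library are available. Lean on these libraries where they do the work, as an engineer would, in place of code of your own. Each camera call takes 0.05 s, during which the arm holds its last target. There are 200 camera calls.

## Working session

There is one attempt and no reset: what is moved stays moved. The work goes in short steps, Python scripts to look and compute and a shell command to move; the robot and the scene stay as the last step left them, time stands still between calls to the robot, and variables do not carry over. Pictures are saved under pics/ and viewed, about 8 in all and at most 12, crops included, and the job is handed in when it is done.

```bash
ls; mkdir -p pics; python3 - <<'E'
from bench import ctrl
import cv2
s=ctrl.get_state();print(s)
for n in ["side","top"]:
    im=ctrl.get_image(n);cv2.imwrite(f"pics/{n}0.png",im[:,:,::-1])
    p=ctrl.camera_params(n);print(n,p)
E
```

```text
pics
{'time': 0.0, 'joint_positions': array([ 1.33904893,  0.32182934, -0.07009374,  1.45168372,  0.02256805,
        1.37075532, -0.05689546]), 'qd': array([ 3.41454500e-04, -8.98864115e-04,  1.29495516e-03, -2.01796092e-05,
        1.64055790e-03, -1.40343905e-03, -2.47734954e-04]), 'joint_torque': array([ 7.38175856e-06, -4.91300368e+01, -4.04548701e-01, -3.12524021e+01,
       -6.41582161e-02,  4.39174077e-02,  1.63275818e-04]), 'position': array([ 0.1580321 , -0.62993505,  0.22145305]), 'tool_rot': array([-3.11602817e+00, -3.85033946e-01,  4.60679024e-04]), 'ft_force': array([-0.15770098,  0.09889913, -0.05277868]), 'torque': array([ 0.02284954, -0.00073982, -0.03214198]), 'grip_width': 0.9994521637214199}
side {'K': array([[368.1293166 ,   0.        , 259.96125479],
       [  0.        , 368.1293166 , 193.65882108],
       [  0.        ,   0.        ,   1.        ]]), 'k1': -0.047341826703023705, 'pose': array([[ 0.9761585 ,  0.13547892, -0.16958786,  0.77529335],
       [ 0.2170077 , -0.59215952,  0.77605075, -0.94068216],
       [ 0.00471545, -0.7943504 , -0.60744152,  0.81954862],
       [ 0.        ,  0.        ,  0.        ,  1.        ]])}
top {'K': array([[461.36917838,   0.        , 253.3579281 ],
       [  0.        , 461.36917838, 189.47672553],
       [  0.        ,   0.        ,   1.        ]]), 'k1': -0.07152972330693956, 'pose': array([[-0.01594936, -0.99100186,  0.13289444,  0.36083099],
       [-0.99969851,  0.01828665,  0.01638554, -0.0414044 ],
       [-0.0186683 , -0.13259303, -0.99099474,  1.54170807],
       [ 0.        ,  0.        ,  0.        ,  1.        ]])}
```

View pics/side0.png

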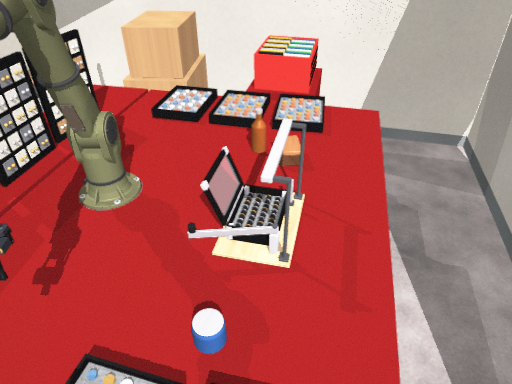

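View pics/top0.png

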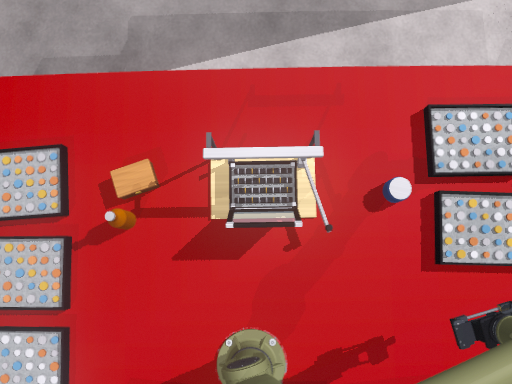

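The side view shows the lid leaning toward the robot, with the bar knob at about (192,229). In the top view the case is centred near (263,185), the knob is at (328,228) and the lamp head runs from (203,153) to (323,151). I'll enlarge the top view to measure.

```bash
python3 - <<'E'
import cv2
im=cv2.imread("pics/top0.png")[125:240,195:345]
cv2.imwrite("pics/topc.png",cv2.resize(im,None,fx=5,fy=5,interpolation=cv2.INTER_CUBIC))
E
```

```text
(no output)
```

View pics/topc.png

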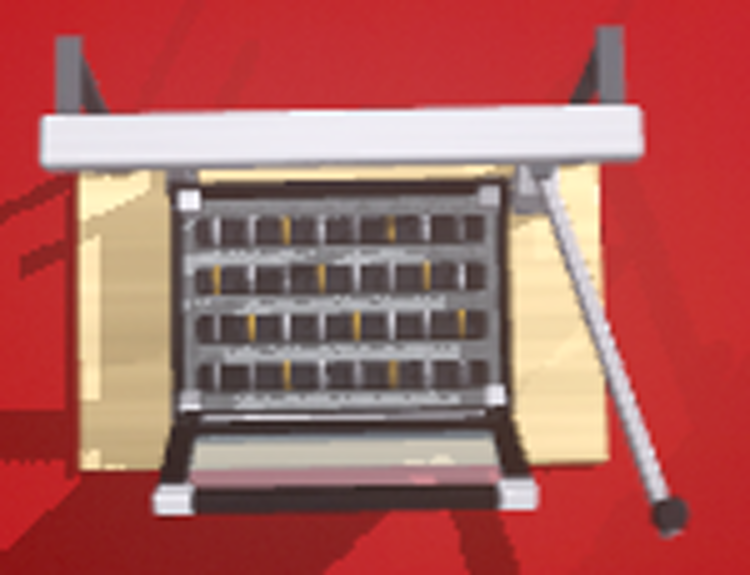

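```bash
cat > h.py <<'E'
from bench import ctrl
import numpy as np, cv2
from scipy.spatial.transform import Rotation as R
def proj(P,p):
    T=np.linalg.inv(p["pose"]);c=(T[:3,:3]@np.atleast_2d(P).T).T+T[:3,3]
    s=c[:,:2]/c[:,2:];s=s*(1+p["k1"]*(s**2).sum(1,keepdims=True))
    return s*p["K"][0,0]+p["K"][:2,2]
def ray(uv,z,p):
    d=np.array([p["k1"],0,0,0,0])
    s0=((np.array(uv)-p["K"][:2,2])/p["K"][0,0]);s=s0.copy()
    for _ in range(10): s=s0/(1+p["k1"]*(s@s))
    r=p["pose"][:3,:3]@np.array([*s,1]);o=p["pose"][:3,3]
    return o+r*(z-o[2])/r[2]
def w(c,X):  # case mm -> world m
    X=np.atleast_2d(X)/1000;q=R.from_euler('z',c[2]).as_matrix()
    return X@q.T+np.array([c[0],c[1],0])
E
python3 - <<'E'
from h import *
from scipy.optimize import least_squares
p=ctrl.camera_params("top")
px=np.array([[80,470],[608,463],[40,117],[641,106],[155,514],[537,508]])/5+[194.9,124.9]
X=np.array([[-105,175,12],[-105,-175,12],[70,165,305],[70,-165,305],[-146,110,207.6],[-146,-110,207.6]])
f=lambda c:(proj(w(c,X),p)-px).ravel()
r=least_squares(f,[.55,0,0]);c=r.x;print(c,r.fun.reshape(-1,2).round(1))
k=ray(np.array([670,512])/5+[194.9,124.9],.136,p)
pv=w(c,[75,-128,87])[0];d=(k-pv)[:2];print("knob",k,"pivot",pv,"len",np.hypot(*d))
a=np.arctan2(-d[1]*-1, -d[0]); dc=R.from_euler('z',-c[2]).as_matrix()[:2,:2]@d
print("bar angle",np.arctan2(dc[1],-dc[0]))
q=ctrl.camera_params("side")
print("side check knob",proj(k,q),"lid edge",proj(w(c,[[-146,110,207.6],[-146,-110,207.6],[87.5,105,115]]),q))
print("lid edge",w(c,[-146,0,207.6]),"stop",w(c,[87.5,105,115]),"end knob",w(c,[75,104,136]))
for n,uv,z in [("bottle",(112,216),.19),("tin",(400,188),.075),("casket",(133,177),.069)]: print(n,ray(uv,z,p))
E
```

```text
[ 0.57426266 -0.04884022 -0.00229317] [[ 0.1  0.1]
 [-0.1 -0.1]
 [-0.1 -0.5]
 [ 0.1 -0.3]
 [ 0.1  0.4]
 [-0.1  0.5]]
knob [ 0.42914387 -0.24589483  0.136     ] pivot [ 0.64896894 -0.17701187  0.087     ] len 0.23036476049812316
bar angle -0.30595541503247076
side check knob [[190.93450771 224.35844255]] lid edge [[222.25522107 146.69884868]
 [198.96702688 185.112397  ]
 [290.82188204 179.8333129 ]]
lid edge [[ 0.42826305 -0.04850542  0.2076    ]] stop [[0.66200321 0.05595885 0.115     ]] end knob [[0.64950095 0.05498752 0.136     ]]
bottle [0.47033926 0.40228223 0.19      ]
tin [ 0.55361095 -0.48848564  0.075     ]
casket [0.60667178 0.3752775  0.069     ]
```

```bash
cat >> h.py <<'E'
def rows(targets):
    """targets: [x,y,z,lean_deg(back to robot),yaw_deg]; print shift mm / turn in current tool axes"""
    s=ctrl.get_state();p0=s["position"];R0=R.from_rotvec(s["tool_rot"])
    for x,y,z,l,yaw in targets:
        Rt=R.from_euler('z',yaw,degrees=True)*R.from_euler('y',-l,degrees=True)*R.from_rotvec([np.pi,0,0])
        d=R0.inv().apply(np.array([x,y,z])-p0)*1000;t=(R0.inv()*Rt).as_rotvec()
        print(d.round(0),t.round(3))
E
python3 - <<'E'
from h import *
p=R.from_rotvec(ctrl.get_state()["tool_rot"]).as_matrix();print(p.round(2))
print((R.from_euler('y',-35,degrees=True)*R.from_rotvec([np.pi,0,0])).as_matrix().round(2))
rows([[.28,-.43,.21,0,0],[.405,-.14,.19,0,0]])
E
```

```text
[[ 0.97  0.24 -0.  ]
 [ 0.24 -0.97  0.  ]
 [-0.   -0.   -1.  ]]
[[ 0.82 -0.    0.57]
 [ 0.   -1.   -0.  ]
 [ 0.57  0.   -0.82]]
[ 167. -164.   12.] [-0.002  0.     0.246]
[ 359. -415.   32.] [-0.002  0.     0.246]
```

```bash
python3 -m creep '[[[0,33,-33,2,0,0,0.06],[0,67,-66,5,0,0,0.12],[0,100,-98,7,0,0,0.18],[0,134,-131,10,0,0,0.246],[0,167,-164,12,0,0,0.246]]]'; python3 - <<'E'
from h import *
rows([[.40,-.14,.19,0,0]])
E
```

```text
time: 0.6
position: [0.2808, -0.4287, 0.2099]
tool_rot: [-3.141, 0.003, 0.001]
ft_force: [1.0, 0.2, 0.4]
grip_width: 0.633
[ 119. -289.   20.] [-0.001  0.    -0.002]
```

```bash
python3 -m creep '[[[0,16,-40,4,0,0,0],[0,32,-80,8,0,0,0],[0,50,-120,12,0,0,0],[0,66,-160,16,0,0,0],[0,83,-200,20,0,0,0]]]'; python3 -m creep '[[[0,12,-30,0,0,0,0],[0,24,-60,0,0,0,0],[0,36,-89,0,0,0,0],[0,36,-89,0,0,0,0]]]'; python3 - <<'E'
from h import *
im=ctrl.get_image("side");cv2.imwrite("pics/side1.png",cv2.resize(im[90:290,60:340,::-1],None,fx=2.5,fy=2.5))
print(ctrl.get_state()["joint_positions"].round(2))
rows([[.415,-.14,.19,0,0],[.515,-.14,.19,0,0]])
E
```

```text
time: 1.1
position: [0.3633, -0.229, 0.1901]
tool_rot: [3.141, -0.001, -0.001]
ft_force: [0.4, -0.3, -0.6]
grip_width: 0.173
time: 1.5
position: [0.4006, -0.1375, 0.1906]
tool_rot: [-3.141, -0.011, -0.001]
ft_force: [0.8, -0.4, 0.4]
grip_width: 0.001
[ 0.85 -0.14 -0.53  2.   -0.07  1.27 -1.21]
[15.  0.  0.] [0.    0.    0.004]
[115.   1.   0.] [0.    0.    0.004]
```

View pics/side1.png

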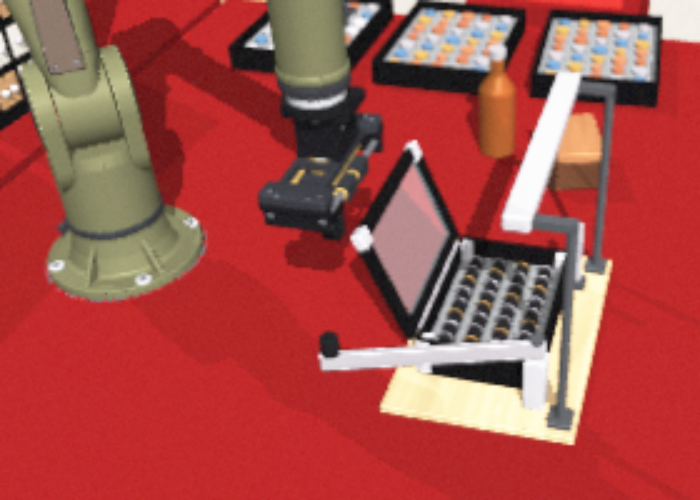

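The closed fingers, at crop (330,225), are on the robot side of the lid's right corner at (362,240), and everything is clear. Next I push forward.

```bash
python3 -m creep '[[[0,12,0,0,0,0,0],[0,24,0,0,0,0,0],[0,36,0,0,0,0,0],[0,48,0,0,0,0,0],[0,60,0,0,0,0,0]]]';python3 -m creep '[[[0,12,0,0,0,0,0],[0,24,0,0,0,0,0],[0,36,0,0,0,0,0],[0,48,0,0,0,0,0],[0,56,0,0,0,0,0]]]'; python3 -m creep '[[[0,0,0,0,0,0,0],[0,-10,0,0,0,0,0],[0,-25,0,0,0,0,0],[0,-25,0,0,0,0,0],[0,-25,0,0,0,0,0]]]'
python3 - <<'E'
from h import *
im=ctrl.get_image("side");cv2.imwrite("pics/side2.png",cv2.resize(im[90:290,60:340,::-1],None,fx=2.5,fy=2.5))
E
```

```text
time: 2.05
position: [0.4604, -0.1422, 0.1903]
tool_rot: [-3.141, 0.001, 0.0]
ft_force: [-0.7, -0.0, 0.7]
grip_width: 0.006
time: 2.55
position: [0.5167, -0.1415, 0.1904]
tool_rot: [-3.141, -0.0, -0.001]
ft_force: [0.9, 0.4, -0.8]
grip_width: 0.005
time: 3.05
position: [0.4898, -0.1422, 0.1909]
tool_rot: [3.14, -0.002, 0.001]
ft_force: [-0.2, -0.6, -0.3]
grip_width: 0.007
```

View pics/side2.png

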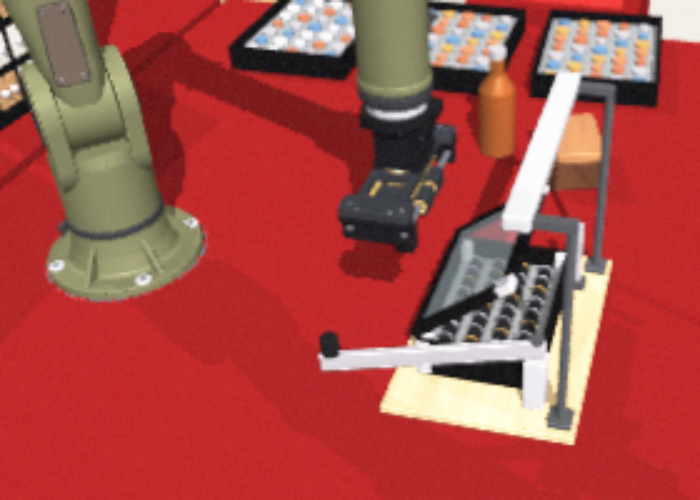

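The lid is falling freely, with its corner at crop (505,285), and the bar hasn't moved. I'll cross above the bar to its right side.

```bash
python3 -m creep '[[[0,2,30,0,0,0,0],[0,4,60,0,0,0,0],[0,6,90,0,0,0,0],[0,8,120,0,0,0,0],[0,10,138,0,0,0,0]]]';python3 -m creep '[[[0,0,0,0,0,0,0],[0,0,0,25,0,0,0],[0,0,0,50,0,0,0],[0,0,0,75,0,0,0],[0,0,0,93,0,0,0]]]'; python3 -m creep '[[[0,0,0,0,0,0,0],[0,0,0,0,0,0,0],[0,0,0,0,0,0,0],[0,0,0,0,0,0,0],[0,0,0,0,0,0,0]]]'; python3 -m creep '[[[0,0,0,0,0,0,0],[0,0,0,0,0,0,0],[0,0,0,0,0,0,0],[0,0,0,0,0,0,0],[0,0,0,0,0,0,0]]]'
python3 - <<'E'
from h import *
im=ctrl.get_image("side");cv2.imwrite("pics/side3.png",cv2.resize(im[90:290,60:340,::-1],None,fx=2.5,fy=2.5))
c=[.5743,-.0488,0]
r=.17;T=[]
for th,l in [(-.2,0),(0,0),(.2,0),(.4,0),(.6,0),(.8,10),(.95,20),(1.1,30),(1.25,35),(1.4,35),(1.5,35),(1.571,35)]:
    s_,c_=np.sin(th),np.cos(th);h=5+9.5*abs(s_)*np.cos(np.radians(l))+15*abs(c_)
    P=np.array([.649,-.177])+r*np.array([-c_,s_])-h/1000*np.array([s_,c_])
    T.append([*P,.097,l,0]);print(th,P.round(4))
rows(T)
E
```

```text
time: 3.6
position: [0.5, -0.2827, 0.1904]
tool_rot: [3.141, -0.005, -0.0]
ft_force: [0.4, -0.2, 0.2]
grip_width: 0.003
time: 4.1
position: [0.5001, -0.2772, 0.0961]
tool_rot: [-3.14, -0.003, 0.002]
ft_force: [0.1, -0.6, -0.4]
grip_width: 0.009
time: 4.6
position: [0.5008, -0.28, 0.0986]
tool_rot: [3.141, -0.0, 0.002]
ft_force: [0.3, -0.3, -0.1]
grip_width: 0.008
time: 5.1
position: [0.5002, -0.2798, 0.0975]
tool_rot: [-3.142, 0.0, 0.0]
ft_force: [0.3, -0.8, -0.1]
grip_width: 0.005
-0.2 [ 0.4867 -0.2319]
0 [ 0.479 -0.197]
0.2 [ 0.4781 -0.1644]
0.4 [ 0.4837 -0.1315]
0.6 [ 0.4959 -0.0998]
0.8 [ 0.5147 -0.0705]
0.95 [ 0.533  -0.0509]
1.1 [ 0.5548 -0.0342]
1.25 [ 0.5792 -0.0211]
1.4 [ 0.6051 -0.0121]
1.5 [ 0.6232 -0.0084]
1.571 [ 0.6362 -0.007 ]
[-14. -48.   1.] [ 0.  0. -0.]
[-21. -83.   1.] [ 0.  0. -0.]
[ -22. -115.    1.] [ 0.  0. -0.]
[ -17. -148.    1.] [ 0.  0. -0.]
[  -4. -180.    1.] [ 0.  0. -0.]
[  14. -209.    1.] [ 0.     0.175 -0.   ]
[  33. -229.    1.] [ 0.     0.349 -0.   ]
[  55. -246.    1.] [ 0.     0.524 -0.   ]
[  79. -259.    1.] [ 0.     0.611 -0.   ]
[ 105. -268.    1.] [ 0.     0.611 -0.   ]
[ 123. -271.    1.] [ 0.     0.611 -0.   ]
[ 136. -273.    1.] [ 0.     0.611 -0.   ]
```

View pics/side3.png

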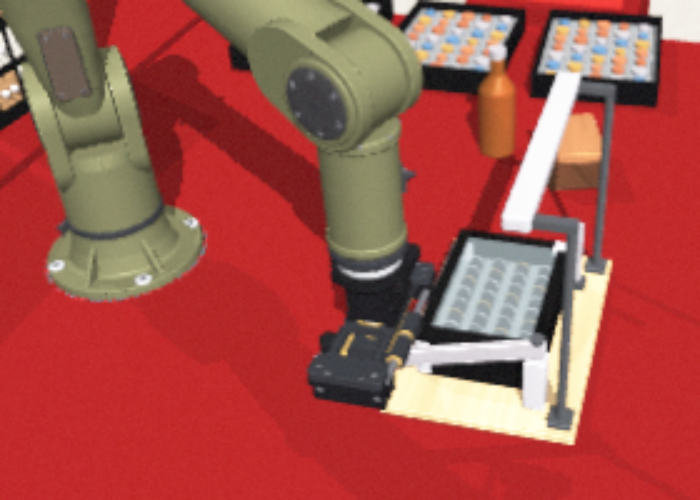

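The lid is shut and level, and the fingers sit beside the bar on its right. Now I swing the bar.

```bash
python3 -m creep '[[[0,-6,-24,0,0,0,0],[0,-14,-48,0,0,0,0],[0,-18,-65,0,0,0,0],[0,-21,-83,0,0,0,0],[0,-21,-90,0,0,0,0]]]';python3 -m creep '[[[0,0,-12,0,0,0,0],[0,-1,-24,0,0,0,0],[0,0,-36,0,0,0,0],[0,2,-47,0,0,0,0],[0,4,-58,0,0,0,0]]]'; 
python3 - <<'E'
from h import *
im=ctrl.get_image("side");cv2.imwrite("pics/side4.png",cv2.resize(im[90:290,60:340,::-1],None,fx=2.5,fy=2.5))
rows([[.4959,-.0998,.098,0,0],[.505,-.085,.098,8,0],[.5147,-.0705,.098,16,0],[.533,-.0509,.098,24,0],[.5548,-.0342,.098,32,0],[.567,-.0275,.098,35,0]])
E
```

```text
time: 5.65
position: [0.479, -0.188, 0.0977]
tool_rot: [3.141, 0.003, -0.001]
ft_force: [-0.9, -1.3, -0.2]
grip_width: 0.009
time: 6.15
position: [0.4835, -0.131, 0.0975]
tool_rot: [3.141, -0.0, 0.0]
ft_force: [1.1, -1.0, 0.0]
grip_width: -0.0
[ 12. -29.  -0.] [-0.001 -0.     0.002]
[ 21. -43.  -0.] [-0.002  0.14   0.002]
[ 31. -58.  -0.] [-0.002  0.279  0.002]
[ 49. -77.  -0.] [-0.002  0.419  0.002]
[ 71. -94.  -0.] [-0.002  0.558  0.002]
[  83. -101.   -0.] [-0.002  0.611  0.002]
```

View pics/side4.png

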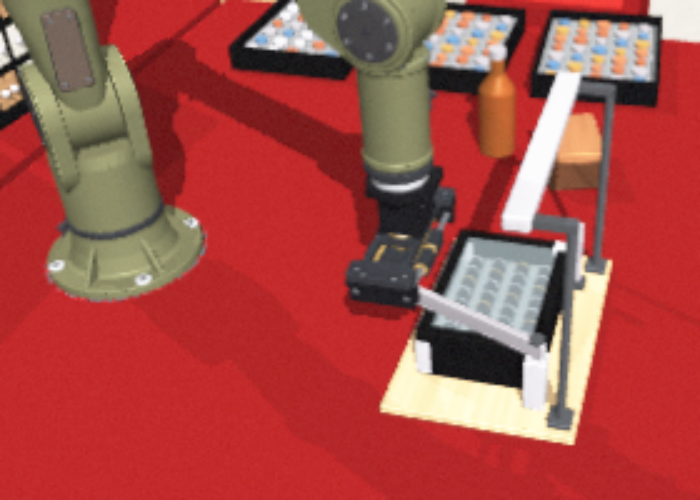

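```bash
python3 -m creep '[[[0,5,-15,0,0,0,0],[0,12,-29,0,0,0,0],[0,21,-43,0,0,0.06,0],[0,31,-58,0,0,0.16,0],[0,40,-68,0,0,0.22,0]]]'; 
python3 - <<'E'
from h import *
rows([[.533,-.0509,.098,18,0],[.544,-.0425,.098,23,0],[.5548,-.0342,.098,28,0],[.567,-.0275,.098,32,0],[.5792,-.0211,.098,35,0]])
E
```

```text
time: 6.7
position: [0.5228, -0.0626, 0.0971]
tool_rot: [-3.122, -0.001, -0.347]
ft_force: [-0.5, -0.8, -1.0]
grip_width: 0.005
[ 10. -12.   1.] [-0.     0.093  0.001]
[ 21. -20.   4.] [-0.     0.18   0.001]
[ 31. -28.   6.] [-0.     0.267  0.001]
[ 43. -35.   9.] [-0.     0.337  0.001]
[ 55. -41.  12.] [-0.     0.389  0.001]
```

```bash
python3 -m creep '[[[0,10,-12,1,0,0.09,0],[0,21,-20,4,0,0.18,0],[0,31,-28,6,0,0.267,0],[0,43,-35,9,0,0.337,0],[0,55,-41,12,0,0.39,0]]]'; 
python3 - <<'E'
from h import *
im=ctrl.get_image("side");cv2.imwrite("pics/side5.png",cv2.resize(im[90:290,60:340,::-1],None,fx=2.5,fy=2.5))
rows([[.592,-.0165,.098,35,0],[.6051,-.0121,.098,35,0],[.6232,-.0084,.098,35,0],[.6362,-.007,.098,35,0],[.640,-.007,.098,35,0]])
E
```

```text
time: 7.2
position: [0.5787, -0.0226, 0.0972]
tool_rot: [2.996, -0.001, 0.944]
ft_force: [-0.9, -0.7, -0.9]
grip_width: 0.003
[12. -5.  6.] [-0.001 -0.     0.001]
[22. -9. 14.] [-0.001 -0.     0.001]
[ 37. -13.  24.] [-0.001 -0.     0.001]
[ 48. -14.  32.] [-0.001 -0.     0.001]
[ 51. -14.  34.] [-0.001 -0.     0.001]
```

View pics/side5.png

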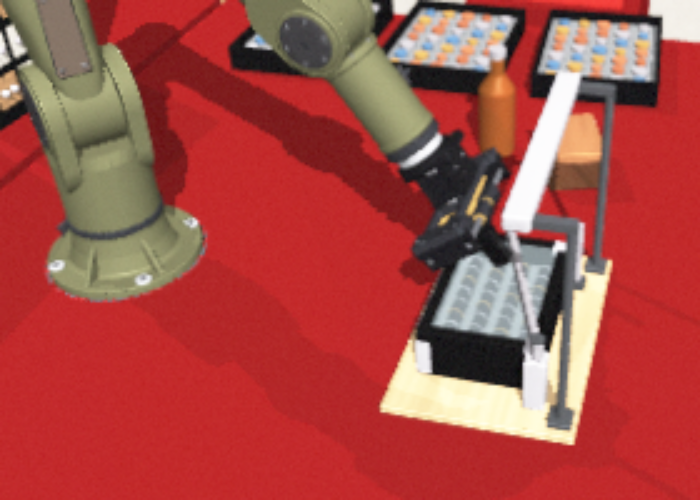

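The bar is at about 70°, the gripper leans 35° and is well clear of the lamp. This is the final push.

```bash
python3 -m creep '[[[0,12,-5,6,0,0,0],[0,22,-9,14,0,0,0],[0,30,-11,19,0,0,0],[0,37,-13,24,0,0,0],[0,43,-14,28,0,0,0]]]'; python3 -m creep '[[[0,3,0,2,0,0,0],[0,5,0,3,0,0,0],[0,7,0,5,0,0,0],[0,7,0,5,0,0,0]]]';  python3 - <<'E'
from h import *
im=ctrl.get_image("top");cv2.imwrite("pics/top6.png",cv2.resize(im[125:240,195:345,::-1],None,fx=5,fy=5))
im=ctrl.get_image("side");cv2.imwrite("pics/side6.png",cv2.resize(im[150:250,200:340,::-1],None,fx=5,fy=5))
E
```

```text
time: 7.75
position: [0.6307, -0.009, 0.0989]
tool_rot: [2.998, -0.001, 0.939]
ft_force: [-0.9, -1.0, -0.5]
grip_width: 0.002
time: 8.15
position: [0.6378, -0.0087, 0.0986]
tool_rot: [2.997, 0.0, 0.937]
ft_force: [-14.9, 0.2, 9.6]
grip_width: 0.0
```

View pics/side6.png

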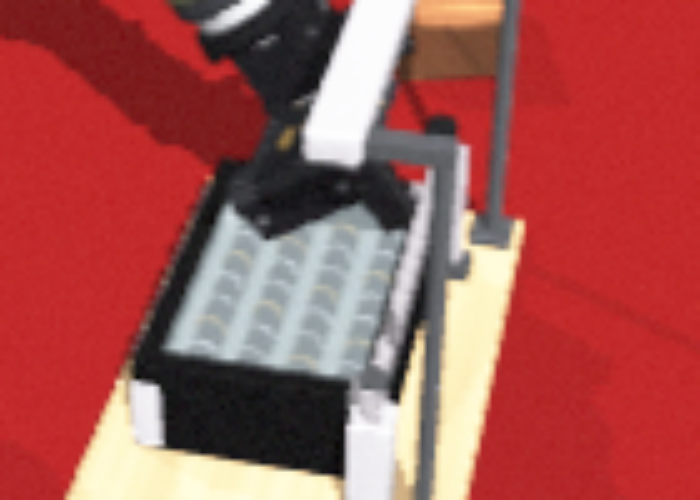

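```bash
python3 -m creep '[[[0,-10,0,-7,0,0,0],[0,-25,0,-17,0,0,0],[0,-41,0,-29,0,0,0],[0,-30,0,-45,0,0,0],[0,-18,0,-62,0,0,0]]]'; python3 -m creep '[[[0,0,0,0,0,0,0],[0,0,0,0,0,0,0],[0,0,0,0,0,0,0],[0,0,0,0,0,0,0],[0,0,0,0,0,0,0]]]';  python3 - <<'E'
from h import *
im=ctrl.get_image("side");cv2.imwrite("pics/side7.png",cv2.resize(im[150:250,200:340,::-1],None,fx=5,fy=5))
E
```

```text
time: 8.75
position: [0.588, -0.009, 0.1397]
tool_rot: [2.997, -0.001, 0.941]
ft_force: [0.2, -0.1, 0.4]
grip_width: 0.005
time: 9.25
position: [0.5887, -0.0087, 0.1389]
tool_rot: [-2.997, 0.0, -0.941]
ft_force: [0.6, -0.5, 0.1]
grip_width: 0.007
```

View pics/side7.png

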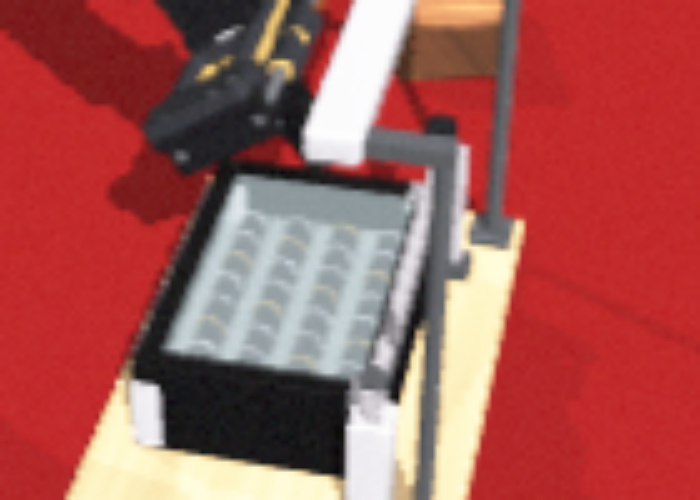

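The lid is shut, and the bar is still along the front rail with its knob at side pixel (288,175), the same place as when it was pressed against the stop. I'll do a quick numeric check of the knob before handing in.

```bash
python3 - <<'E'
from h import *
p=ctrl.camera_params("side")
for th in (1.571,1.5,1.4): print(th,proj([.649-.232*np.cos(th),-.177+.232*np.sin(th),.136],p))
ctrl.close_job()
E
```

```text
1.571 [[287.22903095 174.2666752 ]]
1.5 [[282.26058033 173.72989335]]
1.4 [[275.23037031 173.31258222]]
the job is handed in; nothing more can be done
```

The ring case is closed up and I've handed the job in. The lid is shut and the locking bar is home against its stop post; the robot's clock read about 9.3 s of the 48 s allowed.

- **Lid:** I pushed it past upright from the robot side with the closed fingers, then stopped and backed off. It fell shut on its own, and the side picture showed it level before I moved the bar.
- **Bar:** I swung it across by its right side with the gripper leaning back 35° at the end. It came up against the stop with about 15 N of push. I then backed the gripper off and the force reading returned to about zero.
- **Last checks:** The bar's knob was at about pixel (288, 175) in the side picture, both pressed and after I backed off. Calculation gives (287, 174) for the bar fully home and (282, 174) at 1.50 rad. The lamp, bottle and casket looked undisturbed in the side pictures.

No check failed or disagreed. I did not look at the tin again, because it was outside the later pictures, but the arm's path stayed well clear of it.

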